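# Clear the empties out of the clamped bottle rack

### The job

Some of the black bottles in the wooden rack are empty and the others are full of steel screws; only their weight tells. Undo the rack's knob - it has a left-hand thread, so it loosens clockwise - up to its stop, swing the strap well clear, and move the empty bottles into the grey tray, with the full ones left upright in rack holes. Then swing the strap back in line over the rack, tighten the knob fully down again, and leave the oil can and tape measure alone.

Things in the scene. Friction and masses are not known exactly. Their poses are not given: they have to be found in the camera images.
- rack: Bored wooden block fixed to the bench, 90 mm (x) by 360 mm (y), 22 mm high. Origin: centre of its underside. Four round blind holes of 44 mm diameter on its centre line at y = -140, -85, +85 and +140 mm, bottom 8 mm above the bench, so 14 mm deep; each holds one bottle or none at the start. A steel post stands in the middle and carries strap and knob.
- tray: Loose grey plastic open tray, 200 mm (x) by 180 mm (y), 50 mm high, walls and floor 4 mm, for the empty bottles. Origin: centre of its underside.
- knob_grip (a point): On the axis of the black knurled round knob on top of the post, at the height to grip it: the knob is 40 mm in diameter and 28 mm high, 15 mm below and 13 mm above this point. Strap and knob rise together. At this point's height minus 25 mm lies the top face of the strap. x and y axes turn with the knob.
- knob (a joint): Angle of the knob, rad: 0 is fully tight (strap down on the bottles), grows as it is turned CLOCKWISE seen from above (left-hand thread: clockwise loosens), to a hard stop at 3.6. Each rad raises knob and strap by 3.9 mm. Stiff: about 0.12 N m; stays where left.
- strap (a joint): Swing of the strap about the knob's axis, rad: 0 is in line over the bottles (a stop), grows anticlockwise seen from above to a stop at 1.6 (across the rack). Stays where left; about 1 N at the pin moves it.
- strap_mid (a point): On the knob's axis, on the top face of the strap: an aluminium channel 334 mm long (along its own y), 46 mm wide, web 4 mm thick, pivoted at its middle; lips reach 6 mm below the web on both sides of the bottle caps while it is tight, so it must be raised before it can swing. This face is 89 mm above the bench when tight, 103 mm when loose.
- strap_pin (a point): Middle of the upright steel pin by which the strap is swung: 12 mm in diameter, its top 36 mm above the strap's top face, this point 22 mm above that face. It stands on the strap 150 mm from the knob's axis, at the rack's -y end while the strap is in line.
- oil_can: Bystander: small brass oil can with a long spout, 66 mm in diameter, 135 mm high, origin at the centre of its underside; leave alone.
- tape_measure: Bystander: yellow tape measure, 40x91x68 mm, origin at the centre of its underside; leave alone.
- bottle_1: Black opaque plastic bottle with white cap, 40 mm in diameter, 76 mm high (round body up to 62 mm, cap 30 mm in diameter above). Origin: centre of its foot; z axis up to the cap. Either empty (30 to 50 g) or full of screws (290 to 430 g): all look alike, and which is which is not known beforehand. There are one or two of each kind; may be absent.
- bottle_2: Black opaque plastic bottle with white cap, 40 mm in diameter, 76 mm high (round body up to 62 mm, cap 30 mm in diameter above). Origin: centre of its foot; z axis up to the cap. Either empty (30 to 50 g) or full of screws (290 to 430 g): all look alike, and which is which is not known beforehand. There are one or two of each kind; may be absent.
- bottle_3: Black opaque plastic bottle with white cap, 40 mm in diameter, 76 mm high (round body up to 62 mm, cap 30 mm in diameter above). Origin: centre of its foot; z axis up to the cap. Either empty (30 to 50 g) or full of screws (290 to 430 g): all look alike, and which is which is not known beforehand. There are one or two of each kind; may be absent.
- bottle_4: Black opaque plastic bottle with white cap, 40 mm in diameter, 76 mm high (round body up to 62 mm, cap 30 mm in diameter above). Origin: centre of its foot; z axis up to the cap. Either empty (30 to 50 g) or full of screws (290 to 430 g): all look alike, and which is which is not known beforehand. There are one or two of each kind; may be absent.
Things that resemble listed ones, but are neither listed nor needed, are in the scene too. What is shaped like the bottle_2 but red or turquoise is not meant. Leave any red look-alike of the bottle_3 alone.

How it is judged:
By the outcome, as a careful person would: the job done as asked, in the order asked, and still so for the second after the job is handed in, with the robot touching nothing.
Of bottle_1, bottle_2, bottle_3, bottle_4 only 3 to 4 are there at a start; the rules pass over those that are not, and their reading is None.
At some moment in a run one of tray may be knocked a few centimetres aside while the robot is not near it.
Once in a run the grip may slacken for a moment while it holds something.
It also fails if it takes over 210 s, if anything falls off the work surface, if the arm or the gripper's body presses on something with over 40 N, if the wrist force passes 120 N, or if a joint passes its speed limit or range.

### The arm

A 6-joint arm with a two-finger parallel gripper is mounted at the origin on a cart in front of the work surface, level with it; the furniture and walls round the work are solid. World frame = base frame: x ahead of the robot, y to its left, z up, the work surface at z = 0. Lengths are in m, angles in rad, forces in N, time in s.
With the tool pointing down it reaches from about 0.325 to 0.775 m from the base axis. Payload 5.5 kg.
Tool frame: the origin (TCP) lies at the very end of the fingers, on their centre line; the grasp point (between the pads) lies 19 mm behind it; x points along the fingers, z is the direction in which the jaws open and shut, and the axes are right-handed (so a half turn about x gives the same grasp; the last joint's range is limited). The gripper opens to 85 mm and grips with 20 to 120 N. Pads are 22 mm wide; open, the fingers measure 114 mm over their backs; the gripper's body (76 mm by 85 mm) begins 54 mm behind the grasp point. The pads swing forward as they close: fully open they stand 13 mm farther back than shut.
Start: joints at [-0.057, 0.091, 1.231, -0, 1.82, -0.057], TCP at [0.6, -0, 0.231] pointing down, gripper open.
Joint ranges: [-2.87, 2.87], [-0.86, 2.18], [0.17, 2.46], [-1.51, 4.65], [0.06, 2.69], [-2.65, 2.65]. Speed limits (rad/s): [2.57, 2.57, 3.01, 3.14, 3.14, 3.14].

### API

Orientations are given as a 3x3 rotation matrix whose columns are the frame's x, y, z axes.
In Python, from bench import arm, hand, optics gives the robot as it stands. Calls block until the motion is done:
- arm.movep(position, orientation): joint-space move of the TCP to a pose.
- arm.movel(position, ori=None, v=0.15): straight line of the TCP; ori=None keeps the orientation; v is the mean speed in m/s.
- arm.movej(angles): joint-space move.
- hand.set_gripper(opening, force=None): opening from 0.0 (shut) to 1.0 (fully open); force is the grip in N (None keeps the last); returns when the fingers have stopped.
- arm.dwell(seconds).
- arm.solve_ik(position, orientation): joint angles nearest the present ones, or None.
- optics.get_image(name): name is "scene" or "side" or "wrist"; returns the picture (384x512x3 uint8, red, green, blue); there is no depth.
- optics.camera_model(name): a dict with "camera_matrix" (3x3 intrinsics, pixels), "R" (3x3) and "t" (3): a world point X has camera coordinates R X + t. Camera axes: x right, y down, z forward; pixel columns grow to the right and rows downward; lengths in m; the calibration is good to about 2 mm. The wrist camera is an equidistant fisheye: a pixel r from the principal point sees the ray r / f radians off the axis. A picture is of the moment at which its call begins: read the wrist's pose just before it. camera_model takes no time and is no camera call; for the wrist camera it gives the pose at the moment of the call.
A pose or a line that the arm cannot do raises arm.Unreachable and nothing moves.
- arm.close_job(): hands the job in, once; it reports no verdict.
Trained networks look in the newest picture that a camera, given by its name, has taken for a name from the list of things; names that differ only in an ending like _2 or _b are one class to them, and where a whole thing is asked for, a point or a joint stands for the part that bears it (a point fixed in the world has none). Each returns a list of dicts, best first, with "conf" (0 to 1); they miss things now and then, are a little off and sometimes report something else, mostly with a low value. They report only what shows in the picture. A call takes as long as a camera call. They do not tell look-alikes from the thing itself.
- optics.recognise(camera, thing): "xyz" ([x, y, z] in m, in world coordinates, good to about 4 mm: the middle of the surface that is visible of it).
- optics.regions_of(camera, thing): "region" (384x512 bool, what is visible of it).
- optics.mark_of(camera, thing): "xyz" ([x, y, z] in m, in world coordinates, good to about 4 mm: a listed point, or the origin of a listed thing).
Readings, each from a call of its own:
- arm.current_time_s(): time.
- arm.current_qpos(): joint angles.
- arm.current_qd(): joint speeds.
- arm.current_effort(): joint torques, N m.
- arm.current_position(): TCP position.
- arm.current_tool_rot(): TCP orientation.
- arm.current_ft_force(): force on the tool from outside, world axes, zero at the start.
- arm.current_ft_torque(): the same for the moment, N m.
- arm.current_grip_width(): opening from 0.0 (shut) to 1.0 (fully open).
Only numpy, scipy, OpenCV 4.12 (cv2) and the standard library are available. Lean on these libraries where they do the work, as an engineer would, in place of code of your own. Each camera call takes 0.05 s, during which the arm holds its last target. There are 200 camera calls.

## Working session

There is one attempt and no reset: what is moved stays moved. The work goes in short steps, each a Python script; the robot and the scene stay as the last script left them, time stands still between calls to the robot, and variables do not carry over. Pictures are saved under pics/ and viewed, about 12 in all and at most 16, crops included, and the job is handed in when it is done.

```bash
ls; mkdir -p pics
python3 - <<'E'
from bench import arm, hand, optics
import cv2, numpy as np
a=optics.get_image("scene"); b=optics.get_image("side"); c=optics.get_image("wrist")
for n,i in zip(("scene","side","wrist"),(a,b,c)): cv2.imwrite(f"pics/{n}0.png",cv2.resize(i[:,:,::-1],None,fx=1.5,fy=1.5))
for cam in ("scene","side","wrist"):
  for t in ("rack","tray","knob_grip","strap_mid","strap_pin","oil_can","tape_measure","bottle_1"):
    print(cam,t,[(np.round(d["xyz"],3).tolist(),round(d["conf"],2)) for d in optics.mark_of(cam,t)])
for cam in ("scene","side","wrist"):
  m=optics.camera_model(cam);print(cam,{k:np.round(v,3).tolist() if not isinstance(v,str) else v for k,v in m.items()})
print(arm.current_time_s(),arm.current_tool_rot())
E
```

```text
pics
scene rack [([0.528, -0.098, -0.002], 0.68)]
scene tray [([0.474, 0.328, -0.001], 0.62)]
scene knob_grip []
scene strap_mid [([0.531, -0.098, 0.09], 0.84)]
scene strap_pin [([0.512, -0.244, 0.113], 0.96)]
scene oil_can [([0.735, 0.179, -0.0], 0.71)]
scene tape_measure [([0.698, -0.315, 0.003], 0.91)]
scene bottle_1 [([0.498, -0.334, 0.002], 0.75), ([0.369, -0.293, -0.001], 0.71), ([0.546, 0.045, 0.009], 0.69), ([0.516, -0.181, 0.012], 0.57), ([0.509, -0.233, 0.008], 0.53), ([0.631, 0.127, -0.001], 0.51)]
side rack [([0.531, -0.095, 0.002], 0.72)]
side tray [([0.473, 0.329, 0.0], 0.87), ([0.523, -0.098, 0.118], 0.38)]
side knob_grip [([0.529, -0.097, 0.115], 0.42)]
side strap_mid [([0.529, -0.094, 0.09], 0.59)]
side strap_pin [([0.506, -0.245, 0.111], 0.9)]
side oil_can [([0.735, 0.187, 0.0], 0.82)]
side tape_measure [([0.701, -0.315, -0.001], 0.74)]
side bottle_1 [([0.633, 0.128, -0.001], 0.87), ([0.501, -0.328, -0.003], 0.74), ([0.542, 0.042, 0.01], 0.64), ([0.514, -0.177, 0.005], 0.43), ([0.51, -0.233, 0.007], 0.41)]
wrist rack [([0.529, -0.102, 0.005], 0.96), ([0.739, 0.183, 
[... 378 characters left out ...]
2.542, 188.221], [0.0, 0.0, 1.0]], 'R': [[0.639, -0.769, -0.021], [-0.522, -0.414, -0.745], [0.564, 0.488, -0.666]], 't': [-0.374, 0.372, 0.806]}
side {'camera_matrix': [[474.766, 0.0, 256.747], [0.0, 474.766, 190.815], [0.0, 0.0, 1.0]], 'R': [[-0.939, -0.343, -0.013], [-0.147, 0.437, -0.887], [0.31, -0.832, -0.461]], 't': [0.511, 0.174, 1.292]}
wrist {'camera_matrix': [[297.319, 0.0, 255.766], [0.0, 297.319, 189.954], [0.0, 0.0, 1.0]], 'R': [[1.0, -0.0, -0.0], [-0.0, -0.962, 0.273], [-0.0, -0.273, -0.962]], 't': [-0.6, -0.035, 0.379]}
1.35 [[-4.08371880e-05  1.70138512e-05  9.99999999e-01]
 [ 1.96672356e-05  1.00000000e+00 -1.70130480e-05]
 [-9.99999999e-01  1.96665408e-05 -4.08375226e-05]]
```

View pics/scene0.png

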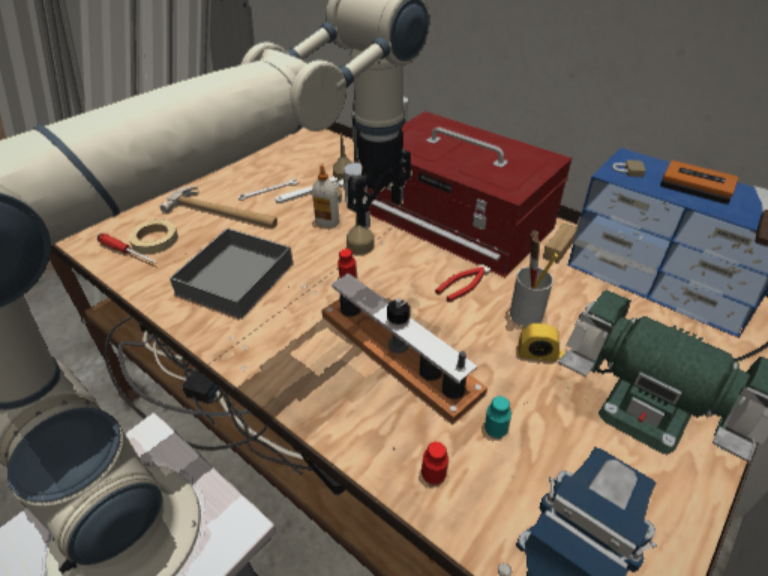

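View pics/side0.png

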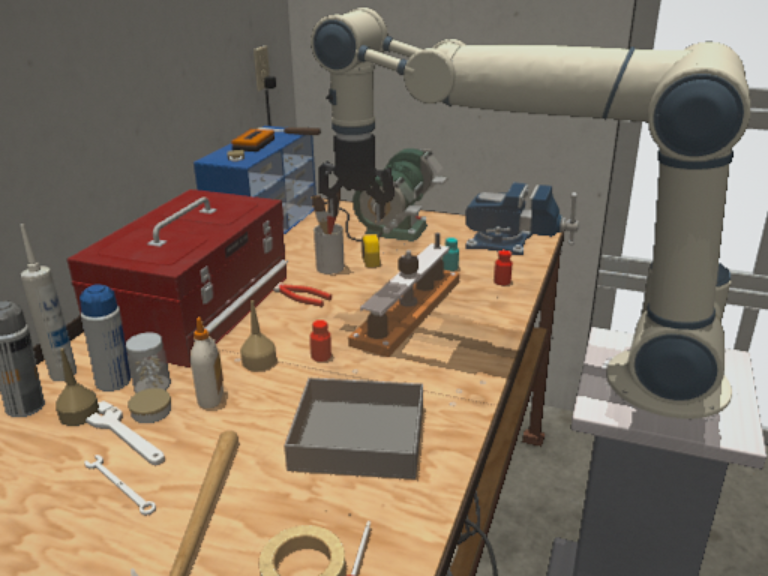

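View pics/wrist0.png

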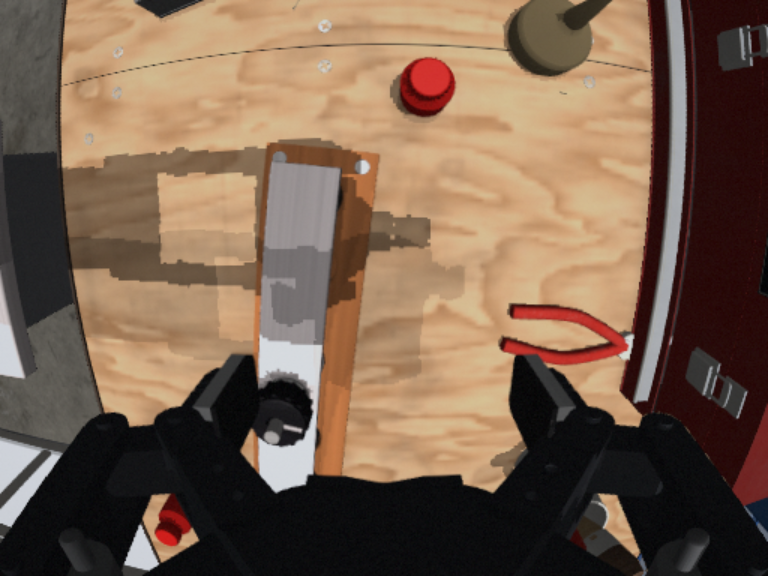

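Scene, scaled ×1.5: the rack runs from (335,310) to (470,400), with the knob at (398,311) and the pin at (462,360). Dark bottles show under the strap at (348,300), (430,365) and (455,383). The +85 hole looks empty.

Things that could be mistaken for my targets:
- **Bottles:** red at (347,265), red at (435,463) and turquoise at (498,418).
- **Oil can:** a second can at (342,160).

I'll measure the fixture from two close wrist views and check which way joint 6 turns.

```bash
cat > h.py <<'E'
from bench import arm, hand, optics
import cv2, numpy as np
def ori(a):                       # tool down, jaws open along (cos a, sin a)
    z=np.array([np.cos(a),np.sin(a),0]); x=np.array([0,0,-1.]); return np.stack([x,np.cross(z,x),z],1)
def marks(cam,*things,pic=True,show=True):
    if pic: optics.get_image(cam)
    r={}
    for t in things:
        r[t]=[(np.round(d["xyz"],4).tolist(),round(d["conf"],2)) for d in optics.mark_of(cam,t)]
        if show: print(cam,t,r[t])
    return r
def save(cam,name,f=1.5,crop=None):
    i=optics.get_image(cam)[:,:,::-1]
    if crop: i=i[crop[1]:crop[3],crop[0]:crop[2]]
    cv2.imwrite(f"pics/{name}.png",cv2.resize(i,None,fx=f,fy=f))
def state(m=""):
    print(m,"t",round(arm.current_time_s(),1),"p",np.round(arm.current_position(),4),"F",np.round(arm.current_ft_force(),2),"T",np.round(arm.current_ft_torque(),2),"g",round(arm.current_grip_width(),3))
E
python3 - <<'E'
from h import *
for p in ([0.53,-0.17,0.28],[0.56,-0.25,0.30]):
    arm.movep(p,ori(0)); marks("wrist","rack","knob_grip","strap_mid","strap_pin","bottle_1")
    if p[0]==0.53: save("wrist","w1")
q=arm.current_qpos();print(np.round(q,3))
for a in (0.2,0,-1.8,1.8):
  s=arm.solve_ik([0.5285,-0.097,0.095],ori(a)); print(a,None if s is None else np.round(s,3))
state()
E
```

```text
wrist rack [([0.5306, -0.1004, 0.0038], 0.73)]
wrist knob_grip [([0.5244, -0.0981, 0.1161], 0.75)]
wrist strap_mid []
wrist strap_pin [([0.5144, -0.2445, 0.116], 0.96)]
wrist bottle_1 [([0.5001, -0.333, 0.003], 0.95)]
wrist rack [([0.5295, -0.1016, 0.0033], 0.9)]
wrist knob_grip [([0.5281, -0.0974, 0.114], 0.69)]
wrist strap_mid [([0.527, -0.0969, 0.0892], 0.88)]
wrist strap_pin [([0.511, -0.2451, 0.1121], 0.86), ([0.53, -0.0992, 0.1132], 0.16)]
wrist bottle_1 [([0.5, -0.3335, 0.0005], 0.77), ([0.3622, -0.3002, 0.0013], 0.64)]
[-0.474  0.153  1.041  0.     1.948 -0.475]
0.2 [-0.245 -0.061  1.626 -0.     1.577 -0.445]
0 [-0.245 -0.061  1.626 -0.     1.577 -0.245]
-1.8 [-0.245 -0.061  1.626 -0.     1.577  1.555]
1.8 [-0.245 -0.061  1.626 -0.     1.577 -2.045]
 t 3.2 p [ 0.5599 -0.249   0.3003] F [ 0.12 -0.36 -0.12] T [-0.02  0.02  0.02] g 1.001
```

View pics/w1.png

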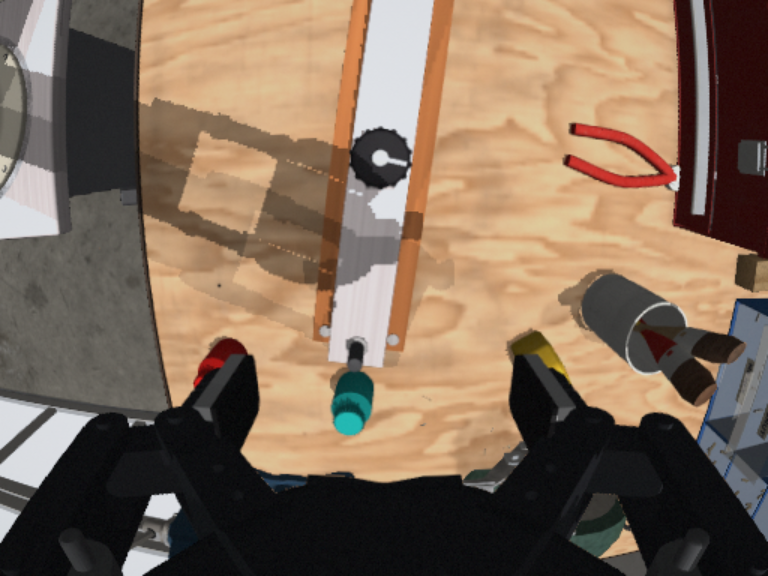

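Wrist view: knob at (381,158) with its pointer along rack +x, pin at (355,352), and the turquoise look-alike just beyond at (350,400). That matches the marks: knob (0.528, -0.0975, 0.1145), pin (0.511, -0.245, 0.112), rack yaw about -0.115. Next I grip the knob, correct for side load, and turn it clockwise while rising.

```bash
cat > knob.py <<'E'
from h import *
def sweep(xy,z0,a0,total,n,sgn):   # sgn=+1 loosening: clockwise (a falls), rises
    q0=np.array(arm.current_qpos())
    for k in range(1,n+1):
        d=total*k/n; dz=sgn*3.9e-3*min(d,3.6)
        arm.movej(arm.solve_ik([xy[0],xy[1],z0+dz],ori(a0-sgn*d))); state(f"{d:.2f}")
E
python3 - <<'E'
from knob import *
c=[0.528,-0.0975]; a0=1.6
arm.movep([*c,0.20],ori(a0)); arm.movel([*c,0.096],v=0.1); state("down")
hand.set_gripper(0.0,force=40); state("grip")
sweep(c,0.096,a0,3.7,6,1)
q=arm.current_qpos(); print(np.round(q,3))
hand.set_gripper(0.8); z=arm.current_position()[2]; arm.movel([*c,z+0.07],v=0.15)
arm.movep([0.53,-0.17,0.30],ori(0))
marks("wrist","knob_grip","strap_mid","strap_pin"); marks("side","knob_grip","strap_pin")
save("wrist","w2",f=2,crop=(130,40,380,290)); state()
E
```

```text
down t 5.7 p [ 0.5285 -0.0976  0.097 ] F [1.08 0.06 0.24] T [0.06 0.03 0.02] g 1.001
grip t 6.2 p [ 0.5282 -0.097   0.0967] F [-0.94  3.3   3.99] T [ 0.54  0.22 -0.06] g 0.456
0.62 t 6.8 p [ 0.5281 -0.0972  0.099 ] F [-2.5   2.79  5.95] T [ 0.53  0.34 -0.09] g 0.457
1.23 t 7.4 p [ 0.5279 -0.0974  0.1015] F [-3.18  3.2   6.35] T [ 0.54  0.56 -0.08] g 0.459
1.85 t 8.1 p [ 0.5276 -0.0973  0.1039] F [-3.66  2.77  5.65] T [ 0.54  0.74 -0.08] g 0.458
2.47 t 8.7 p [ 0.5275 -0.0972  0.1063] F [-5.18  2.89  7.33] T [ 0.63  0.86 -0.08] g 0.456
3.08 t 9.4 p [ 0.5275 -0.0969  0.1087] F [-4.59  3.8   6.14] T [ 0.78  0.82 -0.1 ] g 0.456
3.70 t 10.0 p [ 0.5286 -0.0974  0.1104] F [2.29 0.53 4.51] T [ 0.23 -0.34  0.96] g 0.456
[-0.246 -0.069  1.606  0.     1.603  1.85 ]
wrist knob_grip [([0.5274, -0.0976, 0.1298], 0.61)]
wrist strap_mid [([0.5289, -0.0954, 0.1274], 0.66)]
wrist strap_pin [([0.5155, -0.2445, 0.1252], 0.66)]
side knob_grip [([0.5315, -0.0967, 0.131], 0.48)]
side strap_pin [([0.5112, -0.2462, 0.1246], 0.7)]
 t 13.3 p [ 0.53 -0.17  0.3 ] F [ 0.19 -0.4   0.51] T [ 0.03  0.05 -0.01] g 0.801
```

View pics/w2.png

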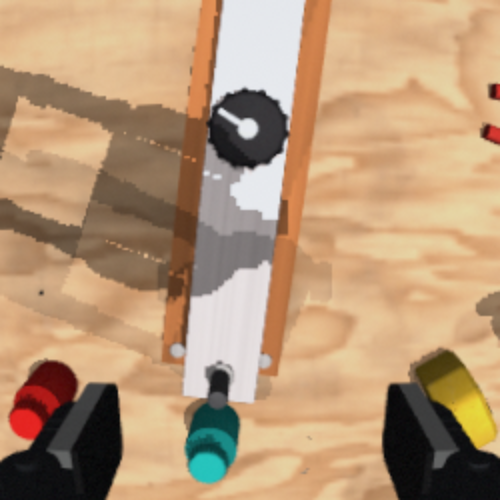

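The pointer at (230,118) in this crop has turned about 206° clockwise. The strap has risen 14 mm (pin z 0.125), and the torque jumped to 0.96 N·m at the stop. Next I swing the strap by its pin.

```bash
cat > swing.py <<'E'
from h import *
C=np.array([0.5283,-0.0972]); YAW=-0.115
def pin(th,r=0.1485): a=YAW+th-np.pi/2; return C+r*np.array([np.cos(a),np.sin(a)])
def swing(t0,t1,z=0.110,first=None):
    p=pin(t0) if first is None else np.array(first)
    hand.set_gripper(0.6,force=20)
    arm.movep([*p,0.22],ori(YAW+t0)); arm.movel([*p,z],v=0.12); hand.set_gripper(0.2); state("cage")
    n=int(np.ceil(abs(t1-t0)/0.2))
    for k in range(1,n+1):
        th=t0+(t1-t0)*k/n; arm.movel([*pin(th),z],ori(YAW+th),v=0.12)
        if k%3==0 or k==n: state(f"{th:.2f}")
    hand.set_gripper(0.6); p=arm.current_position(); arm.movel([p[0],p[1],0.24],v=0.2)
E
python3 - <<'E'
from swing import *
swing(0,1.6)
state()
arm.movep([0.50,-0.19,0.33],ori(0))
marks("wrist","knob_grip","strap_pin","bottle_1","rack"); marks("scene","bottle_1","tray","strap_pin"); marks("side","bottle_1","tray","strap_pin")
save("wrist","w3"); state()
E
```

```text
cage t 15.7 p [ 0.5113 -0.2448  0.1102] F [ 0.5  -0.57 -0.47] T [-0.01 -0.04 -0.  ] g 0.203
0.60 t 16.9 p [ 0.5969 -0.2288  0.11  ] F [-0.71 -0.87 -0.17] T [ 0.02 -0.05  0.05] g 0.2
1.20 t 18.1 p [ 0.6591 -0.1672  0.11  ] F [-0.34 -0.79 -0.3 ] T [ 0.02 -0.02 -0.  ] g 0.199
1.60 t 18.9 p [ 0.676  -0.1108  0.1101] F [-0.03 -0.21 -0.23] T [0.   0.   0.03] g 0.198
 t 20.1 p [ 0.6759 -0.1102  0.2384] F [-0.53 -0.26 -0.23] T [ 0.    0.02 -0.01] g 0.599
wrist knob_grip [([0.5253, -0.097, 0.1289], 0.94), ([0.5142, -0.1793, 0.0099], 0.42)]
wrist strap_pin [([0.68, -0.1121, 0.1268], 0.77)]
wrist bottle_1 [([0.3629, -0.2997, 0.0007], 0.93), ([0.5107, -0.2356, 0.0138], 0.88), ([0.5468, 0.0408, 0.0073], 0.81), ([0.5159, -0.1803, 0.007], 0.73), ([0.4971, -0.331, 0.0029], 0.63)]
wrist rack [([0.5288, -0.099, 0.0037], 0.82)]
scene bottle_1 [([0.5426, 0.0433, 0.0077], 0.79), ([0.5199, -0.1792, 0.0108], 0.73), ([0.3686, -0.296, -0.0017], 0.67), ([0.5129, -0.2325, 0.0085], 0.66), ([0.6316, 0.1273, 0.0035], 0.49), ([0.4738, 0.3266, 0.0014], 0.24)]
scene tray [([0.4745, 0.324, 0.003], 0.92)]
scene strap_pin [([0.6785, -0.1117, 0.1259], 0.92)]
side bottle_1 [([0.5031, -0.3304, -0.0012], 0.8), ([0.3654, -0.2972, 0.0026], 0.8), ([0.6311, 0.1265, -0.0021], 0.63), ([0.5454, 0.0418, 0.0085], 0.57), ([0.517, -0.1796, 0.0053], 0.45), ([0.5065, -0.2338, 0.0061], 0.45)]
side tray [([0.4724, 0.3247, 0.0026], 0.82)]
side strap_pin [([0.6756, -0.1097, 0.1233], 0.76)]
 t 21.9 p [ 0.5    -0.19    0.3301] F [ 0.81 -0.01  0.24] T [ 0.04 -0.    0.01] g 0.597
```

View pics/w3.png

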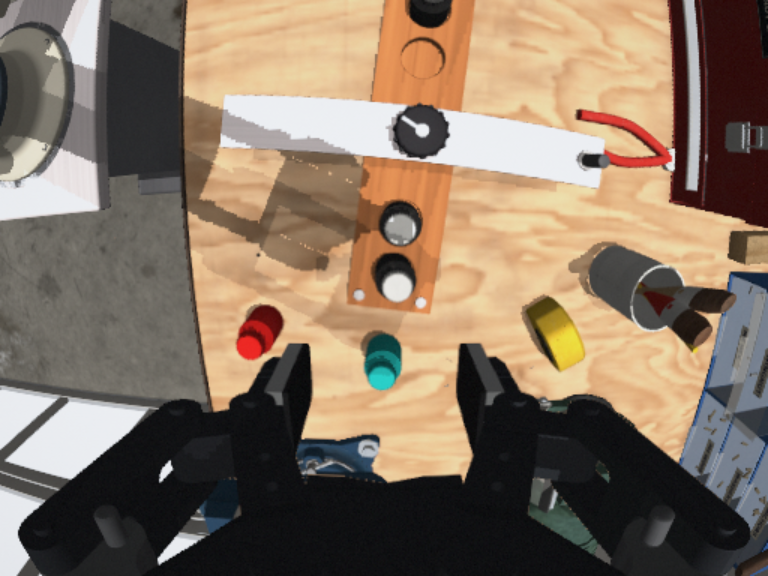

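Strap is swung 1.6 rad: pin at (592,160), strap lying across the rack. Black bottles stand at (400,222), (397,278) and (430,8), i.e. holes -85, -140 and +140. The +85 hole at (422,58) is empty, and the tray marks haven't changed. I'll weigh each bottle with an 8 mm lift that stays inside its hole.

```bash
cat > bot.py <<'E'
from swing import *
U=np.array([-np.sin(YAW),np.cos(YAW)])
def hole(s): return C+np.array([-0.0005,0.001])+s*U
def F(n=8):
    r=[]
    for _ in range(n): r.append(arm.current_ft_force()[2]); arm.dwell(0.04)
    return np.mean(r)
def grasp(p,z=0.034,force=60):
    hand.set_gripper(0.95); arm.movep([*p,0.20],ori(YAW)); arm.movel([*p,0.10],v=0.25); arm.movel([*p,z],v=0.12)
    f0=F(); hand.set_gripper(0.0,force=force); return f0
E
python3 - <<'E'
from bot import *
for s in (-0.14,-0.085,0.14):
    p=hole(s); f0=grasp(p); state("grip"); arm.movel([*p,0.042],v=0.05); arm.dwell(0.2)
    f1=F(); state(f"s={s} dFz={f1-f0:.2f}")
    arm.movel([*p,0.0345],v=0.04); hand.set_gripper(0.95); arm.movel([*p,0.20],v=0.2)
marks("scene","tray","bottle_1"); marks("side","tray")
E
```

```text
grip t 25.0 p [ 0.5119 -0.2355  0.0344] F [-0.25 -1.    1.62] T [-0.    0.04  0.02] g 0.441
s=-0.14 dFz=-0.34 t 25.9 p [ 0.5117 -0.2353  0.0419] F [-0.05  0.19 -1.26] T [-0.03 -0.03 -0.03] g 0.447
grip t 30.3 p [ 0.5181 -0.1807  0.0344] F [-1.76  2.05  2.51] T [ 0.05  0.21 -0.02] g 0.443
s=-0.085 dFz=-3.56 t 31.1 p [ 0.518  -0.1806  0.042 ] F [-0.28 -0.95 -3.05] T [-0.03 -0.    0.01] g 0.444
grip t 36.1 p [0.5443 0.0428 0.0345] F [ 0.91 -0.19  2.93] T [-0.06 -0.24 -0.03] g 0.448
s=0.14 dFz=-2.70 t 36.9 p [0.5438 0.0429 0.042 ] F [ 1.26  0.43 -3.23] T [-0.04  0.03  0.03] g 0.447
scene tray [([0.4725, 0.3253, 0.0005], 0.85)]
scene bottle_1 [([0.4994, -0.3354, -0.0015], 0.93), ([0.5116, -0.235, 0.0087], 0.85), ([0.5198, -0.1828, 0.0101], 0.76), ([0.6304, 0.1258, -0.0017], 0.72), ([0.5452, 0.0437, 0.0079], 0.68), ([0.3683, -0.2944, -0.0029], 0.56)]
side tray [([0.4704, 0.3268, -0.0009], 0.68), ([0.5299, -0.0967, 0.1009], 0.35)]
```

The -140 bottle is empty (0.34 N); -85 (3.56 N) and +140 (2.70 N) are full. That fits the stated kinds and mass ranges within noise. Now I move the -140 bottle into the tray, re-measuring the tray first.

Run:
```python
from bot import *
p=hole(-0.14); f0=grasp(p); arm.movel([*p,0.25],v=0.15); state("lifted")
if arm.current_grip_width()>0.40:
    arm.movep([0.475,0.20,0.25],ori(0)); state("near")
    pts=[]
    for cam in ("scene","side"):
        pts+=[np.array(d["xyz"]) for d in (optics.get_image(cam),optics.mark_of(cam,"tray"))[1] if d["xyz"][1]>0.15 and d["conf"]>0.4]
    print(np.round(pts,3)); t=np.mean(pts,0)[:2]
    save("scene","s4",f=2,crop=(80,60,330,260))
    if arm.current_grip_width()>0.40:
        arm.movep([*t,0.20],ori(0)); arm.movel([*t,0.06],v=0.15); arm.movel([*t,0.032],v=0.05); state("down")
        hand.set_gripper(0.75); arm.movel([*t,0.2],v=0.15); arm.movep([0.475,0.2,0.25],ori(0))
state("end")
marks("scene","tray","bottle_1"); marks("side","bottle_1","tray")
save("scene","s5",f=1.5)
```

```text
lifted t 43.9 p [ 0.5115 -0.2351  0.2487] F [-0.55 -0.5  -0.17] T [-0.02  0.    0.02] g 0.444
near t 45.5 p [0.4754 0.1992 0.2499] F [ 0.5   0.19 -0.68] T [ 0.01 -0.02  0.05] g 0.445
[[0.5   0.281 0.002]
 [0.496 0.283 0.005]]
down t 48.0 p [0.4982 0.2818 0.0319] F [ 0.89  0.   -0.3 ] T [-0.02 -0.02  0.  ] g 0.443
end t 50.1 p [0.475  0.1995 0.25  ] F [-0.4   0.14 -0.49] T [ 0.05 -0.05 -0.02] g 0.751
scene tray [([0.4994, 0.2835, 0.0036], 0.59)]
scene bottle_1 [([0.3654, -0.2932, -0.0014], 0.83), ([0.5464, 0.044, 0.0061], 0.82), ([0.5202, -0.178, 0.0121], 0.78), ([0.6317, 0.1277, 0.0017], 0.62), ([0.5012, -0.3337, 0.0011], 0.58), ([0.4985, 0.2823, 0.0032], 0.47)]
side bottle_1 [([0.6319, 0.1269, -0.0052], 0.79), ([0.4986, 0.2817, 0.0028], 0.6), ([0.3685, -0.2958, 0.0005], 0.56), ([0.5017, -0.3283, 0.0026], 0.51), ([0.5187, -0.176, 0.0025], 0.49), ([0.7357, 0.1889, 0.0002], 0.16)]
side tray [([0.4986, 0.2818, 0.0006], 0.72), ([0.5155, -0.1774, 0.0072], 0.64), ([0.6795, -0.1072, 0.122], 0.28)]
```

View pics/s5.png

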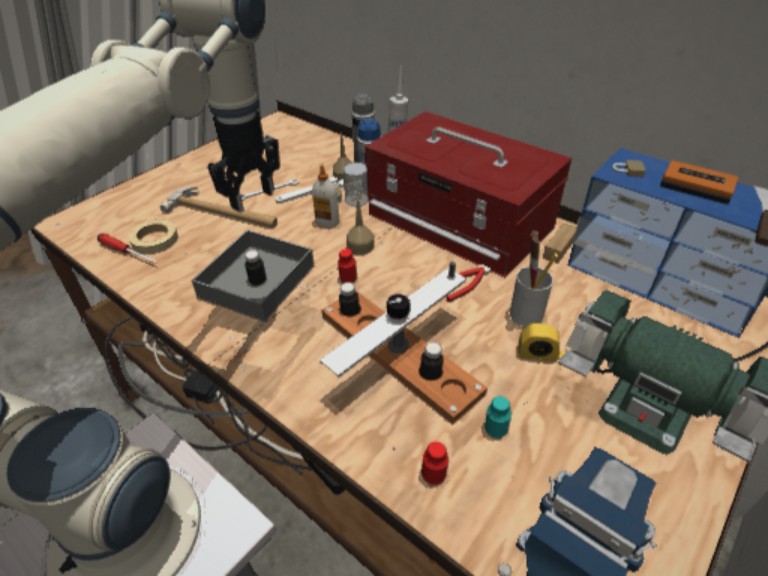

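The knock had shifted the tray to about (0.498, 0.282), and the placement followed it. The bottle stands upright in the tray at (255,267). The full ones are at (348,298) and (431,360), and the look-alikes and bystanders are untouched. Next: swing the strap back.

Run:
```python
from swing import *
print(pin(1.6)); swing(1.6,-0.035)
arm.movep([0.50,-0.02,0.30],ori(0))
marks("wrist","knob_grip","strap_mid"); marks("side","strap_pin","knob_grip"); marks("scene","strap_pin")
save("wrist","w6"); state()
```

```text
[ 0.67625378 -0.10992513]
cage t 54.0 p [ 0.6763 -0.1099  0.1102] F [-0.11  1.02 -0.84] T [ 0.06 -0.01 -0.01] g 0.197
1.06 t 55.2 p [ 0.6485 -0.184   0.1101] F [-0.23  1.01 -0.01] T [ 0.02 -0.06 -0.03] g 0.201
0.51 t 56.3 p [ 0.5861 -0.2338  0.1101] F [ 0.46 -0.28  1.08] T [-0.02  0.09 -0.01] g 0.198
-0.03 t 57.4 p [ 0.5068 -0.2439  0.1102] F [0.14 0.49 0.19] T [ 0.03  0.04 -0.02] g 0.197
wrist knob_grip [([0.5282, -0.0989, 0.1283], 0.76), ([0.5122, -0.2454, 0.1248], 0.41)]
wrist strap_mid [([0.5304, -0.0972, 0.1006], 0.69)]
side strap_pin [([0.5066, -0.2412, 0.1217], 0.67)]
side knob_grip [([0.526, -0.0978, 0.1325], 0.54)]
scene strap_pin [([0.5087, -0.2448, 0.128], 0.64), ([0.5311, -0.0989, 0.104], 0.2)]
 t 60.0 p [ 0.5    -0.0205  0.2999] F [-0.56 -0.04  0.2 ] T [0.   0.   0.02] g 0.602
```

View pics/w6.png

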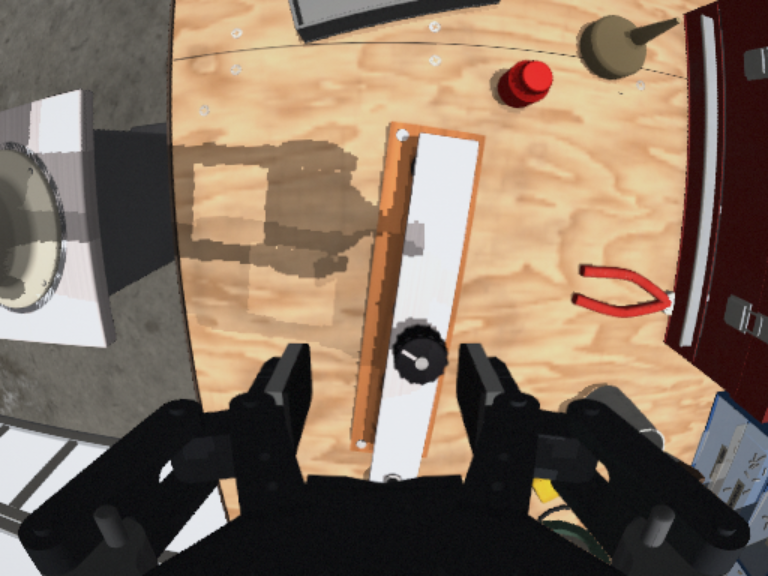

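The strap looks parallel to the rack, from (450,135) to (395,475), but I felt no stop force. I'll push the pin a little further until the stop answers, then tighten.

Run:
```python
from knob import *
from swing import *
p=np.array([0.5095,-0.2445]); hand.set_gripper(0.6,force=20)
arm.movep([*p,0.22],ori(YAW)); arm.movel([*p,0.110],v=0.12); hand.set_gripper(0.2); state("cage")
for d in np.arange(-0.03,-0.11,-0.01):
    arm.movel([*pin(d),0.110],ori(YAW),v=0.05); arm.dwell(0.2); f=np.mean([arm.current_ft_force() for _ in range(4)],0); print(round(d,3),np.round(f,2))
    if f[0]>4: break
q=arm.current_position(); print(q)
hand.set_gripper(0.6); arm.movel([q[0],q[1],0.24],v=0.2)
c=[0.528,-0.0975]; a0=-2.05
arm.movep([*c,0.22],ori(a0)); arm.movel([*c,0.111],v=0.1); state("down")
hand.set_gripper(0.0,force=40); state("grip")
sweep(c,0.111,a0,3.75,6,-1)
hand.set_gripper(0.8); arm.movel([*c,0.2],v=0.15)
arm.movep([0.50,-0.13,0.32],ori(0))
marks("wrist","knob_grip","strap_mid","strap_pin"); marks("side","strap_pin","knob_grip"); marks("scene","strap_pin","tray","bottle_1")
save("wrist","w7"); state()
```

```text
cage t 62.7 p [ 0.5095 -0.2446  0.1102] F [ 0.26 -0.18 -0.82] T [ 0.06  0.03 -0.06] g 0.196
-0.03 [-0.06  0.72 -0.32]
-0.04 [ 0.15 -0.27 -0.03]
-0.05 [ 2.25 -0.24  0.55]
-0.06 [ 3.04 -0.91  0.43]
-0.07 [ 5.51 -3.05  0.57]
[ 0.50128899 -0.24334499  0.1102108 ]
down t 69.3 p [ 0.5285 -0.0976  0.112 ] F [-0.19 -0.1  -0.23] T [0.03 0.03 0.05] g 0.601
grip t 69.5 p [ 0.5286 -0.0974  0.1123] F [0.69 0.43 4.31] T [ 0.25  0.05 -0.01] g 0.458
0.62 t 70.2 p [ 0.5287 -0.0968  0.1098] F [0.61 3.18 5.36] T [ 0.6  -0.06  0.1 ] g 0.454
1.25 t 70.8 p [ 0.5284 -0.0963  0.1073] F [0.08 5.62 5.66] T [0.85 0.13 0.13] g 0.455
1.88 t 71.5 p [ 0.528  -0.0961  0.1049] F [-2.95  5.66  6.92] T [0.98 0.56 0.19] g 0.454
2.50 t 72.1 p [ 0.5274 -0.0961  0.1024] F [-5.45  5.09  7.69] T [0.95 0.94 0.14] g 0.456
3.12 t 72.8 p [ 0.5271 -0.0965  0.1   ] F [-6.97  4.29  9.43] T [0.79 1.17 0.14] g 0.452
3.75 t 73.4 p [ 0.5292 -0.0968  0.0982] F [3.4  5.14 5.1 ] T [ 0.77 -0.49 -0.57] g 0.455
wrist knob_grip [([0.5273, -0.0977, 0.1126], 0.91)]
wrist strap_mid [([0.5303, -0.0934, 0.0869], 0.91)]
wrist strap_pin [([0.5112, -0.245, 0.1125], 0.79)]
side strap_pin [([0.5085, -0.2444, 0.1093], 0.79)]
side knob_grip [([0.5274, -0.0978, 0.1139], 0.45)]
scene strap_pin [([0.529, -0.0965, 0.0873], 0.64), ([0.5128, -0.2467, 0.1149], 0.56)]
scene tray [([0.5006, 0.2809, -0.0011], 0.7)]
scene bottle_1 [([0.3649, -0.2947, -0.0017], 0.91), ([0.6337, 0.1286, -0.0005], 0.72), ([0.5006, 0.2828, 0.0072], 0.67), ([0.4961, -0.3317, 0.001], 0.64), ([0.5215, -0.1791, 0.0116], 0.6), ([0.5489, 0.0442, 0.0111], 0.59)]
 t 76.7 p [ 0.5  -0.13  0.32] F [ 0.5  -0.86  0.25] T [-0.    0.03 -0.03] g 0.798
```

View pics/w7.png

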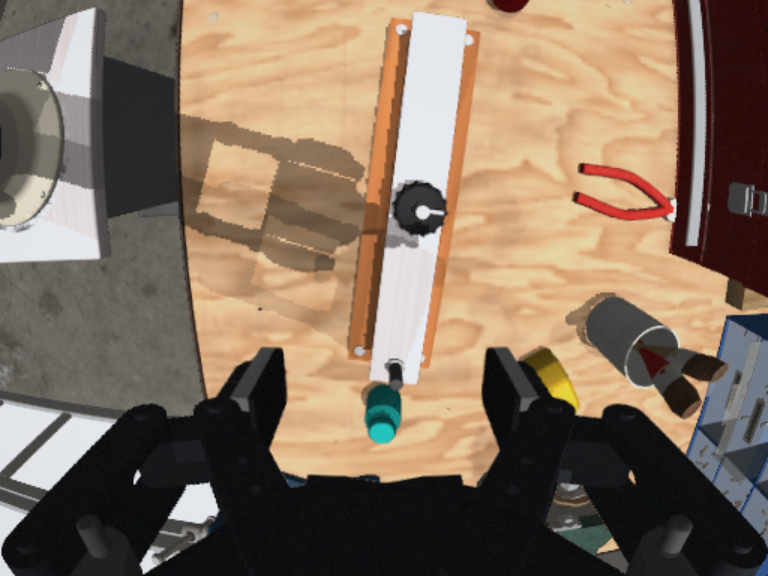

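The pointer sits at (440,212), about 0.1–0.15 rad short of its starting direction, and the final torque was only 0.57 N·m. I'll re-grip and turn further until the stop shows clearly.

Run:
```python
from h import *
c=[0.528,-0.0975]; a0=0.5
hand.set_gripper(0.8); arm.movep([*c,0.20],ori(a0)); arm.movel([*c,0.097],v=0.1); hand.set_gripper(0.0,force=60); state("grip")
for d in (0.06,0.12,0.18,0.24,0.30,0.36,0.42):
    arm.movej(arm.solve_ik([*c,0.0965],ori(a0+d))); state(f"{d}")
    if arm.current_ft_torque()[2]<-1.0: break
hand.set_gripper(0.8); arm.movel([*c,0.2],v=0.15)
arm.movep([0.53,-0.17,0.28],ori(0))
marks("wrist","knob_grip","strap_pin"); save("wrist","w8"); state()
```

```text
grip t 79.0 p [ 0.5282 -0.0977  0.098 ] F [-2.15 -0.91  5.05] T [-0.    0.34  0.02] g 0.446
0.06 t 79.3 p [ 0.5283 -0.0977  0.0979] F [-2.41  1.87  7.09] T [ 0.17  0.52 -1.37] g 0.447
wrist knob_grip [([0.5233, -0.0964, 0.1133], 0.68)]
wrist strap_pin [([0.5152, -0.2432, 0.1131], 0.68)]
 t 81.2 p [ 0.5297 -0.169   0.2779] F [ 0.25 -0.94  0.17] T [-0.   -0.04 -0.03] g 0.799
```

View pics/w8.png

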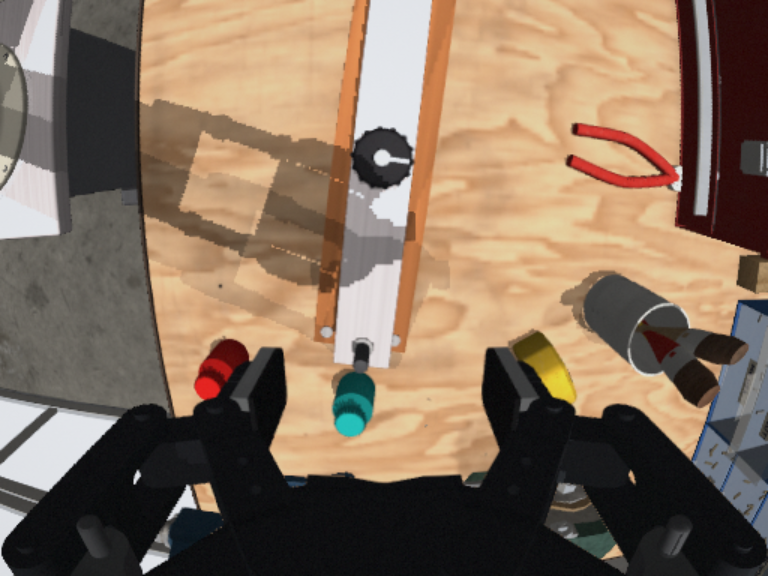

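The hard stop answered at once (1.37 N·m within 0.06 rad), so the knob is fully tight and its pointer is back at its starting direction. Compared with the first wrist view, the pin sits about 4–5 px toward +x, roughly 0.02 rad, probably dragged along by the tightening. I'll nudge it gently back to its stop.

Run:
```python
from swing import *
p=np.array([0.512,-0.2447]); hand.set_gripper(0.6,force=20)
arm.movep([*p,0.22],ori(YAW)); arm.movel([*p,0.097],v=0.12); hand.set_gripper(0.2); state("cage")
for d in np.arange(-0.0,-0.09,-0.01):
    arm.movel([*pin(d),0.097],ori(YAW),v=0.05); arm.dwell(0.2); f=np.mean([arm.current_ft_force() for _ in range(4)],0); print(round(d,3),np.round(f,2))
    if f[0]>4: break
q=arm.current_position(); hand.set_gripper(0.6); arm.movel([q[0],q[1],0.24],v=0.2)
arm.movep([0.53,-0.17,0.28],ori(0)); marks("wrist","knob_grip","strap_pin")
save("wrist","w9")
arm.movep([0.5,0.05,0.35],ori(0)); arm.dwell(0.3)
marks("scene","strap_pin","knob_grip","tape_measure","oil_can","tray","bottle_1"); marks("side","strap_pin","bottle_1","oil_can"); save("side","s9"); state()
a,b=[cv2.imread(f"pics/{n}.png") for n in ("w1","w9")]
print(cv2.imwrite("pics/cmp.png",np.hstack([i[100:420,270:470] for i in (a,b)]).repeat(1,0)))
```

```text
cage t 83.6 p [ 0.5121 -0.2448  0.0971] F [ 0.18 -0.3   0.48] T [ 0.01 -0.03 -0.01] g 0.202
-0.0 [-0.25 -0.27  0.5 ]
-0.01 [0.75 0.03 0.43]
-0.02 [ 0.69 -0.78 -0.23]
-0.03 [ 0.86 -1.28 -0.23]
-0.04 [ 0.52 -1.51 -0.46]
-0.05 [ 1.96 -1.46 -0.62]
-0.06 [ 3.26 -3.44  0.63]
-0.07 [ 4.22 -2.9   0.35]
wrist knob_grip [([0.5277, -0.0986, 0.1138], 0.81)]
wrist strap_pin [([0.5101, -0.2458, 0.1122], 0.87)]
scene strap_pin [([0.5101, -0.2447, 0.1135], 0.67)]
scene knob_grip [([0.5296, -0.0942, 0.1094], 0.56)]
scene tape_measure [([0.6966, -0.3152, 0.0028], 0.72)]
scene oil_can [([0.7392, 0.1813, -0.0012], 0.62)]
scene tray []
scene bottle_1 [([0.5004, -0.3339, 0.0017], 0.83), ([0.52, -0.182, 0.0109], 0.64), ([0.3675, -0.2933, 0.0017], 0.61), ([0.6323, 0.1261, 0.0016], 0.54), ([0.5452, 0.0429, 0.0072], 0.52), ([0.5004, 0.2825, 0.0054], 0.52)]
side strap_pin [([0.5066, -0.2408, 0.1076], 0.76), ([0.4955, 0.2841, -0.0005], 0.63), ([0.4981, 0.2823, 0.0062], 0.23)]
side bottle_1 [([0.5424, 0.0403, 0.0107], 0.78), ([0.6325, 0.126, -0.0041], 0.74), ([0.4969, 0.2838, 0.0037], 0.67), ([0.5013, -0.3305, -0.0007], 0.61), ([0.5163, -0.1782, 0.004], 0.52), ([0.3637, -0.2978, -0.0016], 0.47)]
side oil_can [([0.7359, 0.1869, -0.0054], 0.61)]
 t 91.0 p [0.5    0.0501 0.35  ] F [ 0.28 -0.02  0.86] T [ 0.02 -0.02 -0.01] g 0.603
True
```

View pics/cmp.png

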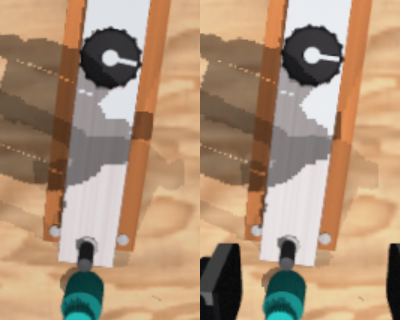

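View pics/s9.png

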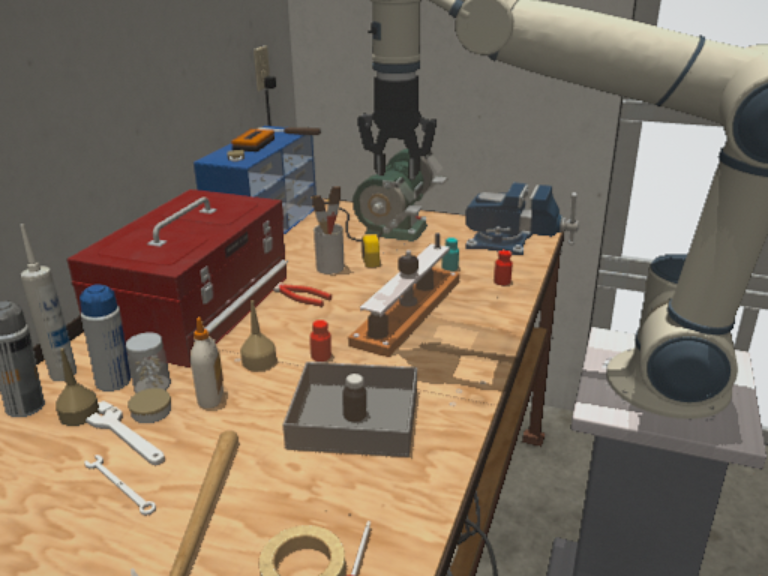

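The before/after crops match: pin at (88,243) against (288,243), with the 200 px crop offset, and the pointer direction is the same. The side view shows the bottle upright in the tray at (355,397), the strap in line and the gripper clear of everything. Handing in.

```bash
python3 -c "
from bench import arm
print(arm.close_job(), arm.current_time_s())"
```

```text
the job is handed in; nothing more can be done
the job is handed in; nothing more can be done
```

The job is done and handed in at about 91 s on the robot's clock. The one empty bottle stands upright in the grey tray, and the two full ones are upright in their rack holes.

- **Loosening:** I turned the knob clockwise to its stop (torque rose to 0.96 N·m, strap up 14 mm) and swung the strap 1.6 rad clear.
- **Weighing:** there were three bottles. The one in the -140 hole weighed 0.34 N, so it was empty. The ones at -85 (3.56 N) and +140 (2.70 N) were full. The 2.70 N reading is slightly below the stated 290 g minimum, which I put down to sensor noise.
- **Tray knock:** the tray shifted about 5 cm during the run. I measured it again before placing the bottle, so the bottle went into its new position.
- **Tightening:** I swung the strap back to its stop and tightened the knob. The first pass ended at 0.57 N·m, which was ambiguous, so I gripped again and met the hard stop at 1.37 N·m.
- **Strap drift:** tightening had apparently dragged the strap about 0.02 rad out of line, so I nudged it back to its stop.

In the last checks, strap, pin and knob pointer looked the same as at the start. The oil can, tape measure and coloured look-alikes were within measurement error of where they began. The only disagreements were a few millimetres between camera marks, and the tray network returned nothing in the last scene picture, although the tray was plain in the side view.

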